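Hang an emergency-stop box by its keyholes on two sprung studs

TASK

Take the yellow emergency-stop box that stands upright in front of the grey panel and hang it by the two keyholes in its back on the two brass-headed studs of that panel, then push it straight down until it is fully home and both sprung studs hold it tight and upright against the panel; let go of it. The studs' exact height is not known, so feel for them gently, never letting box and panel bear on each other with more than 50 N, and leave the bin and the tools lying about alone.

Things in the scene. Friction and masses are not known exactly. Their poses are not given: they have to be found in the camera images.
- stop_box: Emergency-stop box standing on the worktop: yellow cover, grey base, red mushroom button in front. 56 mm deep (x), 60 wide (y), 106 high, 0.2 to 0.33 kg. Origin: centre of its underside; z up, x points to its BACK (back face x = +28 mm, cover's front x = -28, button out to x = -55 at z = 56). Grip it from above across its plain sides, 60 mm apart along y.
- keyholes (a point): Midpoint between the entry holes in the box's back (3 mm steel plate, otherwise plain): box frame x = 28, y = 0, z = 66 mm. Entry holes 17 mm across at y = +15 and -15 mm from here; each runs upward into a slot 8 mm wide. Inside, beside the slots, a ramp rises 3.5 mm towards the slots' upper ends and pulls the sprung studs out as the box goes down.
- box_back (a point): Midpoint between the upper slot ends on the box's back: box frame x = 28, y = 0, z = 81 mm, so 15 mm above point keyholes. With the box fully home this point lies on the panel's front face, midway between the two studs' axes. Axes as the box.
- panel: Grey upright sheet panel fixed on the worktop, 220 mm wide, 185 mm high. Origin: foot of its front face, middle of its width; x points into the panel, away from the robot; y left, z up; front face is the plane x = 0. A bare DIN rail crosses it 10 to 46 mm above the worktop and stands out 8 mm.
- stud_middle (a point): Point on the panel's front face, 150 mm up. The two studs stand in vertical adjusting slots at y = +15 and -15 mm from here, both at one height up to 10 mm above or below this point (not measured). Shank 5 mm thick, domed brass head 12 mm across, 4.5 mm clear behind it at rest, its front 9.7 mm out from the panel. Pushed inward they do not yield.
- stud_left (a joint): How far the stud at y = +15 mm is pulled out of the panel against its spring, in m: 0 at rest, about 0.0015 with the box fully home (0.0015 to 0.0022 while still pushed; limit 0.006). Spring force 1.8 N at 0, 3.2 N at 0.0015. Pushing the box down to the slots' ends takes about 6 to 15 N in all, since the ramps rub; there it stops hard.
- stud_right (a joint): The same for the stud at y = -15 mm. With the box home and let go, the two springs alone make 15 to 25 N of contact force between box and panel.
- parts_bin: Blue open-front bin with screws, 154 x 104 x 62 mm, origin centre of underside. Bystander, loose.
- screwdriver: Screwdriver with a red handle, 213 mm long (along its y), 35 mm high, lying; origin centre of underside. Bystander, loose.
- hex_key: Small black hex key, 97 mm long (along its y), lying flat; origin centre of underside. Bystander, loose.
There are look-alikes about, which are no part of the job. There is more than one size of the stop_box; the job needs the larger.

How it is judged:
By the outcome, as a careful person would: the job done as asked, in the order asked, and still so for the second after the job is handed in, with the robot touching nothing.
It also fails if it takes over 56 s, if anything falls off the work surface, if the arm or the gripper's body presses on something with over 40 N, if the wrist force passes 120 N, or if a joint passes its speed limit or range.

ROBOT

A 6-joint arm with a two-finger parallel gripper is mounted at the origin on a cart in front of the work surface, level with it; the furniture and walls round the work are solid. World frame = base frame: x ahead of the robot, y to its left, z up, the work surface at z = 0. Lengths are in m, angles in rad, forces in N, time in s.
With the tool pointing down it reaches from about 0.325 to 0.775 m from the base axis. Payload 5.5 kg.
Tool frame: the origin (TCP) lies at the very end of the fingers, on their centre line; the grasp point (between the pads) lies 19 mm behind it; z points along the fingers, y is the line along which they close (so a half turn about z gives the same grasp; the last joint's range is limited). The gripper opens to 85 mm and grips with 20 to 120 N. Pads are 22 mm wide; open, the fingers measure 114 mm over their backs; the gripper's body (76 mm by 85 mm) begins 54 mm behind the grasp point. The pads swing forward as they close: fully open they stand 13 mm farther back than shut.
Start: joints at [-0.057, 0.091, 1.231, -0, 1.82, -0.057], TCP at [0.6, -0, 0.231] pointing down, gripper open.
Joint ranges: [-2.87, 2.87], [-0.86, 2.18], [0.17, 2.46], [-1.51, 4.65], [0.06, 2.69], [-2.65, 2.65]. Speed limits (rad/s): [2.57, 2.57, 3.01, 3.14, 3.14, 3.14].

INTERFACE

Orientations are given as a rotation vector (axis times angle).
In Python, from workcell import manip gives the robot as it stands.
- The arm moves only by the tool servo_tool, never from a script. Its argument "targets" is a list of rows, each a list of 7 numbers: the shift along the tool's x, y, z in mm, then the turn, a rotation vector about the tool's x, y, z in degrees, then the gripper's target within -1 to 1 (shut at 1, half-way at 0, fully open at -1). A call has 1 to 5 rows; each row shifts and turns the commanded pose from where the row before left it, along the tool's axes as they then stand; what a row does not reach is not made up. A row lasts 1/10 s, in which the tool goes at most 50 mm and 8.59 degrees, less where a joint would pass 70% of its speed; a pose out of reach is approached as far as the arm can. A call is refused whole if a number of a shift passes 50 or a number of a turn 8.59, either way. A call with a gripper value outside its range is refused whole. The fingers move at their own pace and stop on an object; "grip_force" is the grip in N (left out, the last holds). Time passes only in rows, so rows that do not move let the fingers close. It gives the time, the measured TCP pose, the force, the opening and the grip force at its end, in the units of the state.
- manip.read_state(): the state, without advancing time (a new reading comes with each control period).
- manip.camera(name): name is "scene" or "side" or "wrist"; returns the picture (384x512x3 uint8, red, green, blue); there is no depth.
- manip.calibration(name): a dict with "mtx" (3x3 intrinsics, pixels), "D" ([k1, k2, p1, p2, k3] as OpenCV has them; the pictures are not rectified), "world_from_camera" (4x4, takes a point from camera to world coordinates); the wrist camera has in their place "mount" (4x4, takes a point from camera to tool coordinates, whose origin is the TCP and whose axes are the flange's). Camera axes: x right, y down, z forward; pixel columns grow to the right and rows downward; lengths in m; the calibration is good to about 2 mm. A picture is of the moment at which its call begins: read the wrist's pose just before it. calibration takes no time and is no camera call.
- manip.hand_in(): hands the job in; it is judged then, once.
The state is a dict: "time_s": time; "joint_positions": joint angles; "joint_vel": joint speeds; "joint_efforts": joint torques, N m; "tool_pos": TCP position; "tool_rot": TCP orientation; "contact_force": force on the tool from outside, world axes, zero at the start; "torque": the same for the moment, N m; "opening": finger opening in m; "finger_force": force on a finger pad.
Only numpy, scipy, OpenCV 4.12 (cv2) and the standard library are available. Lean on these libraries where they do the work, as an engineer would, in place of code of your own. Each camera call takes 0.05 s, during which the arm holds its last target. There are 200 camera calls.

## Working session

There is one attempt and no reset: what is moved stays moved. The work goes in short steps, Python scripts to look and compute and a tool call to move; the robot and the scene stay as the last step left them, time stands still between calls to the robot, and variables do not carry over. Pictures are saved under pics/ and viewed, at most 10 in all, crops included, and the job is handed in when it is done.

Besides the shell and the picture viewer there is one more tool, called after ">>>" as name([rows], argument=value, ...), one row to a line, values as JSON. servo_tool: Moves the arm, as the interface text tells. Its arguments: {"type":"object","properties":{"targets":{"type":"array","items":{"type":"array","items":{"type":"number"}}},"grip_force":{"type":"number"}},"required":["targets"]}

```bash
mkdir -p pics
cat > h.py <<'E'
import numpy as np,cv2
from workcell import manip
from scipy.spatial.transform import Rotation as R
def snap(n,f):
    s=manip.read_state(); im=manip.camera(n); cv2.imwrite('pics/'+f+'.png',im[:,:,::-1]); return s,im
def wfc(n,s=None):
    c=manip.calibration(n)
    if n!='wrist': return np.array(c['world_from_camera'])
    T=np.eye(4);T[:3,:3]=R.from_rotvec(s['tool_rot']).as_matrix();T[:3,3]=s['tool_pos'];return T@np.array(c['mount'])
def ray(n,px,s=None):
    c=manip.calibration(n);T=wfc(n,s)
    p=cv2.undistortPoints(np.array(px,float).reshape(-1,1,2),np.array(c['mtx']),np.array(c['D'])).reshape(-1,2)
    d=np.c_[p,np.ones(len(p))]@T[:3,:3].T
    return T[:3,3],d/np.linalg.norm(d,axis=1)[:,None]
def onplane(n,px,ax,v,s=None):
    o,d=ray(n,px,s); return o+d*((v-o[ax])/d[:,ax])[:,None]
def tri(a,b):
    (o1,d1),(o2,d2)=a,b; A=np.c_[d1,-d2]; t=np.linalg.lstsq(A,o2-o1,rcond=None)[0]
    p,q=o1+t[0]*d1,o2+t[1]*d2; return (p+q)/2,np.linalg.norm(p-q)
def proj(n,P,s=None):
    c=manip.calibration(n);T=np.linalg.inv(wfc(n,s))
    return cv2.projectPoints(np.array(P,float).reshape(-1,1,3),cv2.Rodrigues(T[:3,:3])[0],T[:3,3],np.array(c['mtx']),np.array(c['D']))[0].reshape(-1,2)
E
python3 - <<'E'
from h import *
a=[snap(n,n+'0')[1] for n in('scene','side','wrist')]
big=np.vstack([np.hstack(a[:2]),np.hstack([a[2],a[2]*0])])
cv2.imwrite('pics/all0.png',cv2.resize(big,(800,600),interpolation=cv2.INTER_AREA)[:,:,::-1])
for n in('scene','side'): print(n,wfc(n).round(3).tolist(),manip.calibration(n)['mtx'])
print(manip.calibration('wrist')['mount'],manip.read_state())
E
```

```text
scene [[0.099, -0.861, 0.5, -0.212], [-0.995, -0.09, 0.041, -0.191], [0.01, -0.501, -0.865, 1.423], [0.0, 0.0, 0.0, 1.0]] [[450.48663353   0.         252.44969602]
 [  0.         450.48663353 192.71794404]
 [  0.           0.           1.        ]]
side [[-0.486, -0.431, 0.76, -0.567], [-0.874, 0.247, -0.419, 0.461], [-0.007, -0.868, -0.497, 0.838], [0.0, 0.0, 0.0, 1.0]] [[417.83846824   0.         257.37173825]
 [  0.         417.83846824 188.4854097 ]
 [  0.           0.           1.        ]]
[[ 5.88162753e-04 -9.63066374e-01 -2.69263464e-01  6.76587448e-02]
 [ 9.99999761e-01  6.64137635e-04 -1.91061985e-04  5.86157381e-07]
 [ 3.62833373e-04 -2.69263288e-01  9.63066535e-01 -1.41949143e-01]
 [ 0.00000000e+00  0.00000000e+00  0.00000000e+00  1.00000000e+00]] {'time_s': 0.15, 'joint_positions': array([-5.66978911e-02,  9.17207470e-02,  1.23161483e+00,  5.41593514e-07,
        1.81983405e+00, -5.66947147e-02]), 'joint_vel': array([-0.00039286, -0.00306618, -0.00359988, -0.00131984, -0.00011967,
       -0.00013091]), 'joint_efforts': array([ 1.18562282e-03, -4.59372532e+01, -4.18527281e+01, -2.23398712e-05,
        9.54780931e-03, -9.16542831e-06]), 'tool_pos': array([5.99776124e-01, 1.23740434e-05, 2.30386637e-01]), 'tool_rot': array([-2.22061240e+00, -2.22060564e+00,  1.64827219e-03]), 'contact_force': array([ 0.39847022, -0.63266654, -0.72719771]), 'torque': array([-0.0142665 , -0.05219283, -0.01758891]), 'finger_force': 0.0, 'opening': 0.08517067586342883}
```

View pics/all0.png

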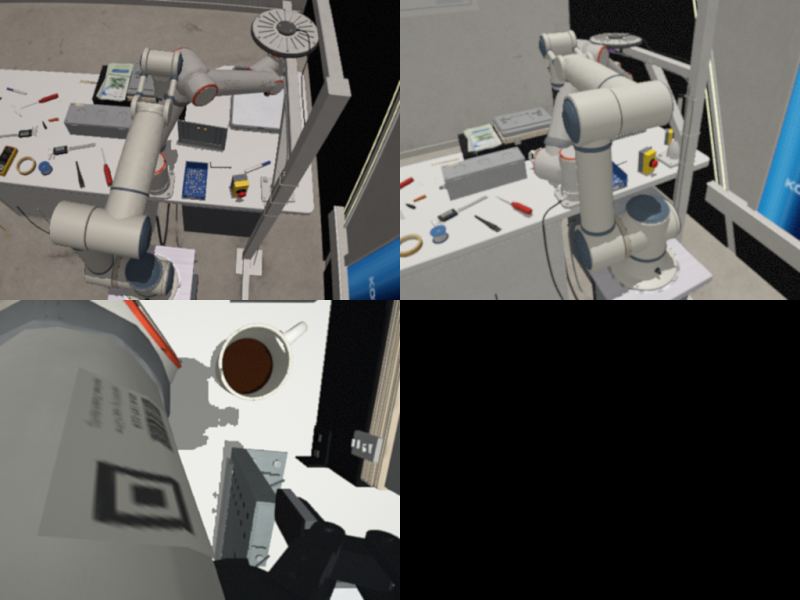

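The composite shows one yellow box at about (240,185) in scene and (650,160) in side, with another yellow object near (670,135) in side. A grey panel is at (203,135) in scene. I'll enlarge these.

Run:
```python
from h import *
a=cv2.imread('pics/scene0.png')[130:280,200:400]; b=cv2.imread('pics/side0.png')[140:260,260:400]
a=cv2.resize(a,(800,600),interpolation=cv2.INTER_CUBIC)
b=cv2.resize(b,(700,600),interpolation=cv2.INTER_CUBIC)
cv2.imwrite('pics/c1.png',cv2.resize(np.hstack([a,b]),(800,320),interpolation=cv2.INTER_AREA))
for f in('scene','side','wrist'):
    im=cv2.imread(f'pics/{f}0.png');h=cv2.cvtColor(im,cv2.COLOR_BGR2HSV)
    m=cv2.inRange(h,(18,140,110),(35,255,255))
    n,l,s,c=cv2.connectedComponentsWithStats(m)
    for i in range(1,n):
        if s[i,4]>15: print(f,s[i],c[i].round(1), onplane(f,[c[i]],2,.08).round(3) if f!='wrist' else '')
```

```text
scene [  0 190  21  33  96] [ 10.4 206.4] [[0.419 0.715 0.08 ]]
scene [299 231  19   9 139] [308.4 235.1] [[ 0.423 -0.326  0.08 ]]
side [343 164   6  20  69] [345.8 172.9] [[ 0.529 -0.537  0.08 ]]
side [311 192  16  31 325] [317.5 206.4] [[ 0.385 -0.296  0.08 ]]
```

View pics/c1.png

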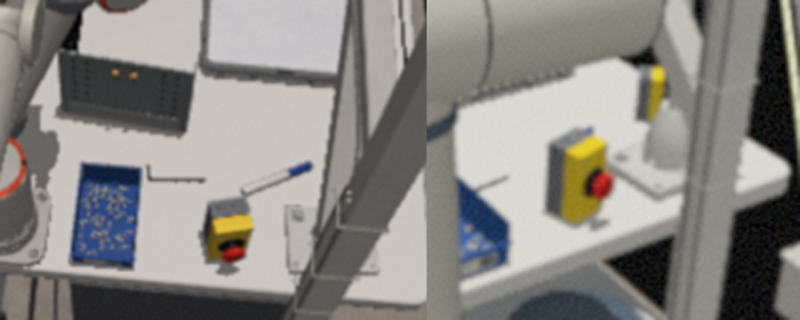

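Candidates: the near box at scene (308,238) / side (317,206), and a far one at side (346,173), half hidden by the post. Range and 20 px against 31 px suggest the far one is smaller; I check that in numbers together with the panel.

Run:
```python
from h import *
P=onplane('scene',[(226.7,184),(286.7,191.9)],2,0);print('panel foot',P.round(3))
v=P[1]-P[0];print(np.linalg.norm(v),'yaw x axis deg',np.degrees(np.arctan2(-v[0],v[1]*-1)) )
print('studs at .15',onplane('scene',[(253.9,163.8),(262.8,165.2)],2,.15).round(3))
S=lambda x,y:(260+x,140+y)
f=700*.5333/140; f2=320/120
g=lambda x,y:(260+(x-427)/f, 140+y/f2)
# near box front cover bottom edge & top edge in side crop; far likewise
for n,t,b in(('near',(607,140),(562,222)),):
    print(n,onplane('side',[g(562,222),g(600,208),g(547,210)],2,0).round(3), 'top',onplane('side',[g(607,138),g(567,155),g(549,143)],2,.106).round(3))
    print(g(562,222),g(567,155))
print('far base',onplane('side',[g(651,122)],2,0).round(3),[onplane('side',[g(651,70)],2,h).round(3).tolist() for h in(.07,.085,.106)])
im=cv2.imread('pics/scene0.png')
h=cv2.cvtColor(im,cv2.COLOR_BGR2HSV);m=cv2.inRange(h,(10,120,120),(25,255,255))[150:180,240:275]
ys,xs=np.nonzero(m);print(list(zip(xs+240,ys+150)))
print(manip.calibration('wrist')['mtx'])
```

```text
panel foot [[ 0.637 -0.025  0.   ]
 [ 0.627 -0.248  0.   ]]
0.22287888519627552 yaw x axis deg 2.704813916010776
studs at .15 [[ 0.637 -0.124  0.15 ]
 [ 0.634 -0.155  0.15 ]]
near [[ 0.407 -0.289  0.   ]
 [ 0.409 -0.352  0.   ]
 [ 0.441 -0.288  0.   ]] top [[ 0.413 -0.357  0.106]
 [ 0.404 -0.286  0.106]
 [ 0.44  -0.284  0.106]]
(310.62816426026626, 223.25) (312.5032814550909, 198.125)
far base [[ 0.56  -0.564  0.   ]] [[[0.593, -0.582, 0.07]], [[0.571, -0.562, 0.085]], [[0.539, -0.533, 0.106]]]
[(np.int64(253), np.int64(163)), (np.int64(254), np.int64(163)), (np.int64(253), np.int64(164)), (np.int64(254), np.int64(164)), (np.int64(262), np.int64(164)), (np.int64(263), np.int64(164)), (np.int64(261), np.int64(165)), (np.int64(262), np.int64(165)), (np.int64(263), np.int64(165))]
[[308.42099985   0.         259.54616785]
 [  0.         308.42099985 192.68711114]
 [  0.           0.           1.        ]]
```

The near box measures 106 mm high and about 60 wide, so it is the larger one; the far box comes out at about 85 mm. The panel foot is 223 mm wide, which fits. Moving to a view pose with the tool turned 90°.

>>> servo_tool([
  [-40, -20, -8, 0, 0, -8, -1],
  [-45, -20, -8, 0, 0, -8, -1],
  [-45, -15, -8, 0, 0, -8, -1],
  [-45, -10, -8, 0, 0, -8, -1],
  [-40, 0, -8, 0, 0, -8, -1],
])

```text
time_s: 0.65
tool_pos: [0.5938, -0.2157, 0.2722]
tool_rot: [1.327, 2.847, -0.001]
contact_force: [0.6, 0.5, 1.5]
opening: 0.0854
finger_force: 0.0
```

>>> servo_tool([
  [-20, 0, 0, 0, 0, -8.5, -1],
  [0, 0, 0, 0, 0, -8.5, -1],
  [0, 0, 0, 0, 0, -8.5, -1],
  [0, 0, 0, 0, 0, -8.5, -1],
  [0, 0, 0, 0, 0, -8.5, -1],
])

```text
time_s: 1.15
tool_pos: [0.6075, -0.2283, 0.2704]
tool_rot: [-0.201, -3.134, -0.001]
contact_force: [-0.0, -0.4, 0.2]
opening: 0.0852
finger_force: 0.0
```

>>> servo_tool([
  [45, -10, 0, 0, 0, -7.3, -1],
  [45, -10, 0, 0, 0, 0, -1],
  [45, -10, 0, 0, 0, 0, -1],
  [45, -10, 0, 0, 0, 0, -1],
  [20, 0, 0, 0, 0, 0, -1],
])

```text
time_s: 1.65
tool_pos: [0.4035, -0.2618, 0.2713]
tool_rot: [-0.014, -3.141, 0.001]
contact_force: [0.4, -0.2, 0.2]
opening: 0.0851
finger_force: 0.0
```

Run:
```python
from h import *
s,_=snap('wrist','w1'); print(s['tool_pos'],s['tool_rot'],s['joint_positions'].round(2))
```

```text
[ 0.40353733 -0.26181964  0.27132426] [-1.41974364e-02 -3.14115786e+00  1.40335247e-03] [-0.65 -0.22  1.45 -0.    1.9  -2.21]
```

View pics/w1.png

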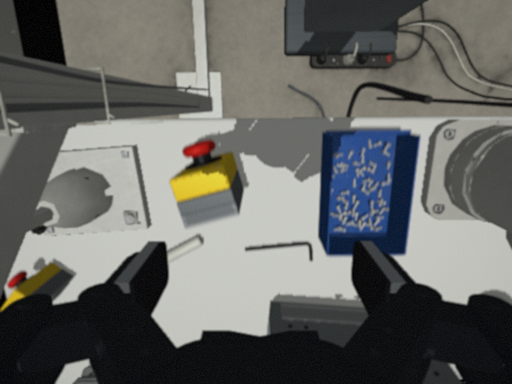

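Wrist view: large box at (207,190) with its button toward the robot, bin at (368,190), small box at the lower left (35,285), and the panel's top edge at (320,300). I'll enlarge the large box.

Run:
```python
import cv2
im=cv2.imread('pics/w1.png')[130:240,150:260]
cv2.imwrite('pics/c2.png',cv2.resize(im,(600,600),interpolation=cv2.INTER_CUBIC))
```

```text
(no output)
```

View pics/c2.png

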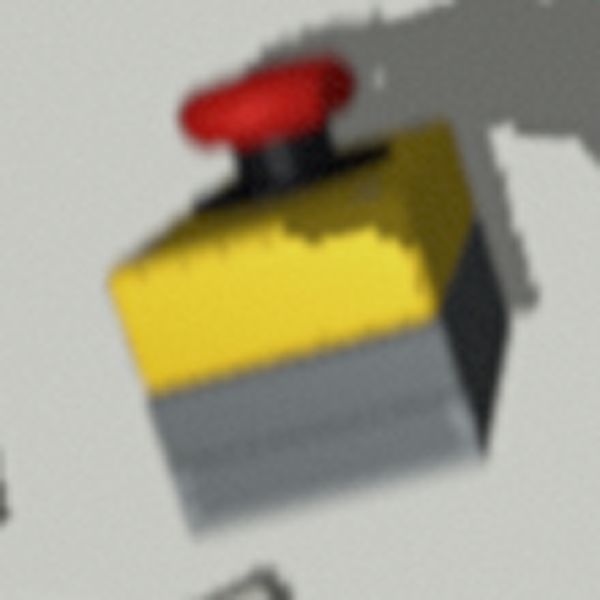

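Run:
```python
from h import *
s=dict(tool_pos=np.array([0.40353733,-0.26181964,0.27132426]),tool_rot=np.array([-1.41974364e-02,-3.14115786e+00,1.40335247e-03]))
k=110/600
p=[(150+x*k,130+y*k) for x,y in((110,270),(193,530),(485,460),(150,393),(440,320))]
P=onplane('wrist',p,2,.106,s);FL,BL,BR,ML,MR=P
print(P.round(4));print('depth',np.linalg.norm(BL-FL),'width',np.linalg.norm(BR-BL))
yv=BL-BR; print('box y is on image right: yaw from back edge',np.degrees(np.arctan2(-(BR-BL)[0],(BR-BL)[1])),'mid',np.degrees(np.arctan2(-(MR-ML)[0],(MR-ML)[1])),'from side',np.degrees(np.arctan2((BL-FL)[1],(BL-FL)[0])))
print('tool',R.from_rotvec(s['tool_rot']).as_matrix().round(3))
```

```text
[[ 0.4063 -0.354   0.106 ]
 [ 0.4586 -0.3422  0.106 ]
 [ 0.4445 -0.2846  0.106 ]
 [ 0.4305 -0.3484  0.106 ]
 [ 0.4165 -0.2924  0.106 ]]
depth 0.05363720820934088 width 0.05928586533228085
box y is on image right: yaw from back edge 13.7353039964837 mid 14.035000674593505 from side 12.687870751044965
tool [[-1.     0.009 -0.   ]
 [ 0.009  1.    -0.001]
 [ 0.    -0.001 -1.   ]]
```

>>> servo_tool([
  [-11, -29, 0, 0, 0, 0, -1],
  [-10.5, -29, 0, 0, 0, -7, -1],
  [0, 0, 30, 0, 0, -7, -1],
  [0, 0, 45, 0, 0, 0, -1],
  [0, 0, 45, 0, 0, 0, -1],
])

```text
time_s: 2.2
tool_pos: [0.4281, -0.3196, 0.1498]
tool_rot: [-0.372, 3.119, -0.001]
contact_force: [0.7, 0.3, -0.5]
opening: 0.0854
finger_force: 0.0
```

Run:
```python
from h import *
s=manip.read_state();print(s['tool_pos'],R.from_rotvec(s['tool_rot']).as_matrix().round(4).tolist(),s['joint_positions'].round(2))
Rm=R.from_rotvec(s['tool_rot']).as_matrix();print('to go (tool mm)',1000*Rm.T@(np.array([.4243,-.32,.062])-s['tool_pos']))
```

```text
[ 0.42805961 -0.31959861  0.14981435] [[-0.9719, -0.2354, 0.001], [-0.2354, 0.9719, -0.0007], [-0.0008, -0.0009, -1.0]] [-0.71 -0.09  1.55  0.    1.67 -2.51]
to go (tool mm) [ 3.82234685  0.57382918 87.81068513]
```

>>> servo_tool([
  [3.8, 0.6, 30, 0, 0, 0, -1],
  [0, 0, 30, 0, 0, 0, -1],
  [0, 0, 28, 0, 0, 0, -1],
  [0, 0, 0, 0, 0, 0, 0],
  [0, 0, 0, 0, 0, 0, 1],
], grip_force=40)

```text
time_s: 2.7
tool_pos: [0.4237, -0.3195, 0.0632]
tool_rot: [0.373, -3.119, -0.001]
contact_force: [-0.6, 0.2, -3.6]
opening: 0.0597
finger_force: 51.3
```

>>> servo_tool([
  [0, 0, 0, 0, 0, 0, 1],
  [0, 0, 0, 0, 0, 0, 1],
  [0, 0, 0, 0, 0, 0, 1],
  [0, 0, 0, 0, 0, 0, 1],
  [0, 0, 0, 0, 0, 0, 1],
], grip_force=60)

```text
time_s: 3.2
tool_pos: [0.4238, -0.3196, 0.0634]
tool_rot: [-0.372, 3.119, -0.0]
contact_force: [-0.3, 1.0, -3.0]
opening: 0.0592
finger_force: 67.0
```

Run:
```python
from h import *
s,im=snap('wrist','w2');print(s['tool_pos'],s['tool_rot'],s['opening'],s['finger_force'],s['contact_force'],s['torque'])
```

```text
[ 0.42378128 -0.319624    0.06336949] [-3.72438873e-01  3.11917705e+00 -4.20635817e-04] 0.059220035018555287 67.0420503616333 [-0.33734116  1.02958673 -3.00728688] [-0.01185291  0.01250539  0.01556616]
```

>>> servo_tool([
  [0, 0, -15, 0, 0, 0, 1],
  [0, 0, -35, 0, 0, 0, 1],
  [0, 0, -40, 0, 0, 0, 1],
  [0, 0, -40, 0, 0, 0, 1],
  [0, 0, -40, 0, 0, 0, 1],
])

```text
time_s: 3.75
tool_pos: [0.4235, -0.3194, 0.2361]
tool_rot: [-0.372, 3.119, -0.002]
contact_force: [0.4, 0.4, -2.3]
opening: 0.0595
finger_force: 67.1
```

>>> servo_tool([
  [0, 0, -20, 0, 0, 5.4, 1],
  [0, 0, 0, 0, 0, 5.4, 1],
  [-30, 20, 0, 0, 0, 5.4, 1],
  [-30, 30, 0, 0, 0, 0, 1],
  [-20, 20, 0, 0, 0, 0, 1],
])

```text
time_s: 4.25
tool_pos: [0.5062, -0.2489, 0.2544]
tool_rot: [0.07, 3.139, 0.0]
contact_force: [-0.2, -0.2, -2.1]
opening: 0.0594
finger_force: 67.2
```

>>> servo_tool([
  [0, 0, 0, 0, 0, 0, 1],
  [0, 0, 0, 0, 0, 0, 1],
  [0, 0, 0, 0, 0, 0, 1],
])

```text
time_s: 4.55
tool_pos: [0.5044, -0.251, 0.2538]
tool_rot: [0.072, 3.14, -0.001]
contact_force: [-0.3, 0.1, -3.2]
opening: 0.0595
finger_force: 67.3
```

Run:
```python
from h import *
s,im=snap('wrist','w3');s2,im2=snap('side','s3');s3,im3=snap('scene','sc3')
print({k:s[k] for k in('tool_pos','tool_rot','opening','contact_force','torque')})
np.savez('w3.npz',p=s['tool_pos'],r=s['tool_rot'])
a=cv2.resize(im3[100:250,200:400],(400,300),interpolation=cv2.INTER_CUBIC);b=cv2.resize(im2[100:250,220:420],(400,300),interpolation=cv2.INTER_CUBIC)
z=np.zeros((300,800,3),np.uint8);z[:,:400]=cv2.resize(im,(400,300),interpolation=cv2.INTER_AREA);z[:,400:]=b
cv2.imwrite('pics/c3.png',np.vstack([z,np.hstack([a,a*0])])[:,:,::-1])
```

```text
{'tool_pos': array([ 0.50440697, -0.25096602,  0.25381015]), 'tool_rot': array([ 7.18145910e-02,  3.14049257e+00, -1.13157769e-03]), 'opening': 0.059490364152559407, 'contact_force': array([-0.32666989,  0.11663303, -3.22746806]), 'torque': array([-0.05773858, -0.00651517, -0.06640073])}
```

View pics/c3.png

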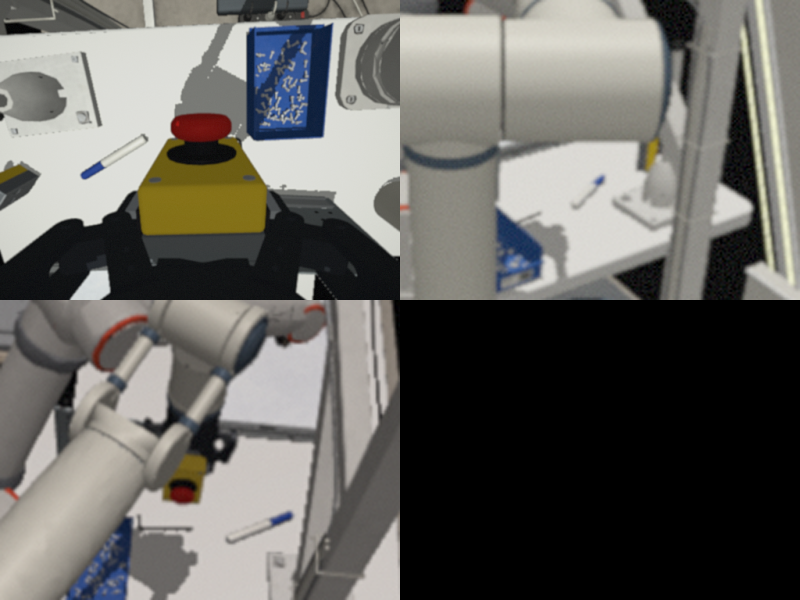

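>>> servo_tool([
  [0, -25, 0, 0, 0, 0, 1],
  [0, -30, 0, 0, 0, 0, 1],
  [0, 0, 0, 0, 0, 0, 1],
  [0, 0, 0, 0, 0, 0, 1],
])

```text
time_s: 5.1
tool_pos: [0.5018, -0.3061, 0.2529]
tool_rot: [-0.074, -3.14, -0.001]
contact_force: [-0.4, 0.7, -2.3]
opening: 0.0594
finger_force: 67.1
```

Run:
```python
from h import *
s,im=snap('wrist','w4')
print(s['tool_pos'],s['tool_rot']); np.savez('w4.npz',tool_pos=s['tool_pos'],tool_rot=s['tool_rot'])
cv2.imwrite('pics/c4.png',cv2.resize(im[230:384,312:512],(800,600),interpolation=cv2.INTER_CUBIC)[:,:,::-1])
```

```text
[ 0.50178264 -0.30612738  0.25286659] [-7.40875150e-02 -3.14021832e+00 -1.04768995e-03]
```

View pics/c4.png

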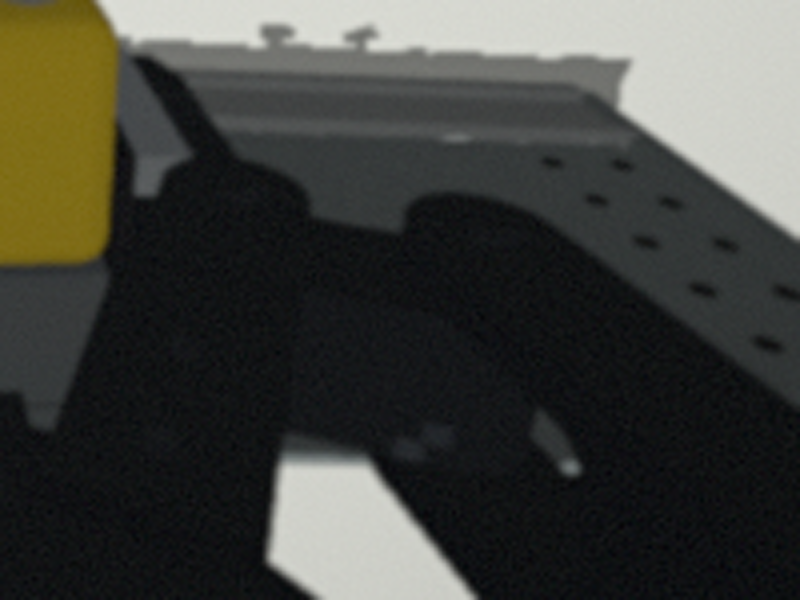

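>>> servo_tool([
  [-20, 0, -25, 0, 0, 0, 1],
  [-25, 0, 0, 0, 0, 0, 1],
  [-20, 0, 0, 0, 0, 0, 1],
  [0, 0, 0, 0, 0, 0, 1],
  [0, 0, 0, 0, 0, 0, 1],
])

```text
time_s: 5.65
tool_pos: [0.5674, -0.3075, 0.2778]
tool_rot: [-0.069, -3.14, -0.001]
contact_force: [0.5, -0.1, -2.0]
opening: 0.0597
finger_force: 67.2
```

Run:
```python
from h import *
s,im=snap('wrist','w5')
print(s['tool_pos'],s['tool_rot']); np.savez('w5.npz',tool_pos=s['tool_pos'],tool_rot=s['tool_rot'])
c=im[184:334,312:512]
cv2.imwrite('pics/c5.png',cv2.resize(c,(800,600),interpolation=cv2.INTER_CUBIC)[:,:,::-1])
h=cv2.cvtColor(im,cv2.COLOR_RGB2HSV);m=cv2.inRange(h,(10,90,60),(30,255,255))
n,l,st,ce=cv2.connectedComponentsWithStats(m)
for i in range(1,n):
    if st[i,4]>4: print(st[i],ce[i].round(1))
```

```text
[ 0.56742032 -0.30747714  0.27775304] [-6.89131002e-02 -3.13987836e+00 -7.91017237e-04]
[ 11 160  64  44 995] [ 37.2 178.3]
[  176   176   166   125 15049] [259.  250.9]
[421 239  16   9 108] [428.4 243.1]
[453 240  16  10 113] [460.5 244.5]
```

View pics/c5.png

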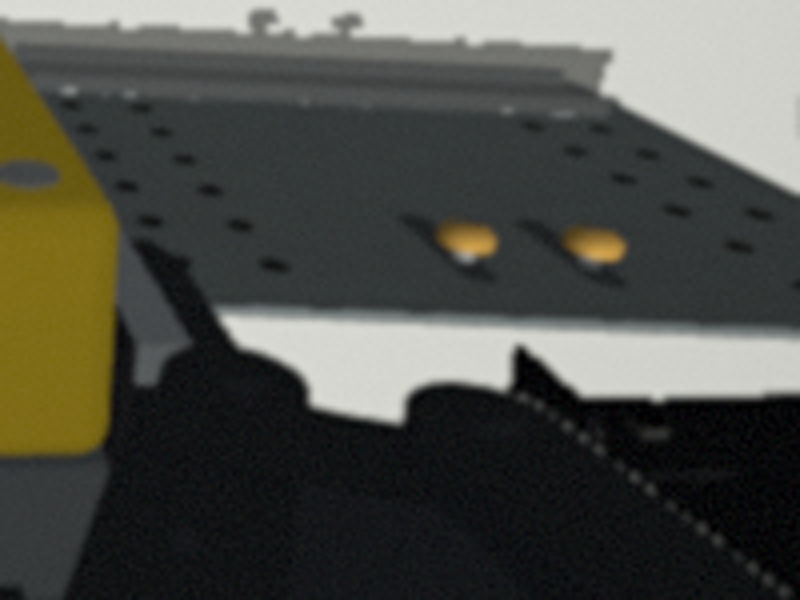

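Run:
```python
from h import *
d=np.load('w5.npz');s=dict(tool_pos=d['tool_pos'],tool_rot=d['tool_rot'])
im=cv2.imread('pics/w5.png');g=im[:,:,1].astype(float)
# front top edge, subpixel per column
pts=[]
for c in range(378,505,4):
    col=g[250:275,c];k=np.argmax(np.diff(col[:22])); gr=np.clip(np.diff(col),0,None)[max(k-2,0):k+3]
    pts.append((c,250+max(k-2,0)+.5+np.average(np.arange(len(gr)),weights=gr)))
pts=np.array(pts)
P=onplane('wrist',pts,2,.185,s)
f=np.polyfit(P[:,1],P[:,0],1);print('top edge x=',f,'resid',(P[:,0]-np.polyval(f,P[:,1])).std(),'yaw',np.degrees(-np.arctan(f[0])))
yaw=-np.arctan(f[0]);n=np.array([np.cos(yaw),np.sin(yaw),0]);t=np.array([-np.sin(yaw),np.cos(yaw),0])
p0=np.array([f[1],0,.0])
def onpan(cam,px,off,s=None):
    o,dd=ray(cam,px,s);return o+dd*(((p0-n*off-o)@n)/(dd@n))[:,None]
for off in(.005,.007,.009):
    S=onpan('wrist',[(428.4,243.1),(460.5,244.5)],off,s);print(off,S.round(4).tolist(),'sep',np.linalg.norm(S[0]-S[1]),'scene',onpan('scene',[(253.6,163.6),(262.2,164.6)],off).round(4).tolist())
C=lambda x,y:(312+x/4,184+y/4)
S=onpan('wrist',[C(403,217),C(490,278),C(522,222),C(620,283)],0,s);print('slots',S.round(4).tolist())
# panel right edge top-? and holes
Rm=R.from_rotvec(s['tool_rot']).as_matrix();print('tool yaw',np.degrees(np.arctan2(-Rm[1,0],-Rm[0,0])),Rm.round(4).tolist())
```

```text
top edge x= [0.09455978 0.64965266] resid 0.0003378208358270659 yaw -5.4018141381393106
0.005 [[0.6304, -0.1505, 0.1515], [0.6333, -0.1196, 0.1513]] sep 0.03104345668000148 scene [[0.633, -0.1235, 0.157], [0.6302, -0.1528, 0.1597]]
0.007 [[0.6281, -0.1531, 0.1561], [0.631, -0.1228, 0.1559]] sep 0.03050632728758611 scene [[0.6309, -0.1236, 0.1601], [0.6282, -0.1529, 0.1628]]
0.009 [[0.6259, -0.1558, 0.1608], [0.6287, -0.126, 0.1606]] sep 0.029969197895170715 scene [[0.6289, -0.1238, 0.1631], [0.6261, -0.153, 0.1658]]
slots [[0.6351, -0.1543, 0.1293], [0.6354, -0.1504, 0.163], [0.638, -0.1234, 0.129], [0.6383, -0.12, 0.1626]]
tool yaw -2.5146037592679824 [[-0.999, 0.0439, -0.0009], [0.0439, 0.999, 0.0005], [0.001, 0.0005, -1.0]]
```

Both brass studs are clear at (428,243) and (460,244), and the panel yaw is about −5.4°. I'll take a second view with the camera further forward to triangulate.

>>> servo_tool([
  [-20, 10, 0, 0, 0, 2.9, 1],
  [-25, 0, 0, 0, 0, 0, 1],
  [-10, 0, 0, 0, 0, 0, 1],
  [0, 0, 0, 0, 0, 0, 1],
  [0, 0, 0, 0, 0, 0, 1],
])

```text
time_s: 6.2
tool_pos: [0.6219, -0.3025, 0.2784]
tool_rot: [-0.151, -3.138, 0.0]
contact_force: [-0.4, 0.3, -1.7]
opening: 0.0594
finger_force: 67.2
```

```bash
cat > st.py <<'E'
from h import *
def studs(im):
    m=cv2.inRange(cv2.cvtColor(im,cv2.COLOR_RGB2HSV),(10,90,60),(30,255,255))
    n,l,st,ce=cv2.connectedComponentsWithStats(m)
    return np.array(sorted([tuple(ce[i]) for i in range(1,n) if 40<st[i,4]<500 and ce[i][0]>300]))
def edge(im,c0,c1,r0,r1):
    g=im[:,:,1].astype(float);pts=[]
    for c in range(c0,c1,4):
        dd=np.clip(np.diff(g[r0:r1,c]),0,None);k=np.argmax(dd);a=max(k-2,0);w=dd[a:k+3]
        pts.append((c,r0+a+.5+np.average(np.arange(len(w)),weights=w)))
    return np.array(pts)
E
python3 - <<'E'
from st import *
s,im=snap('wrist','w6');np.savez('w6.npz',tool_pos=s['tool_pos'],tool_rot=s['tool_rot'])
d=np.load('w5.npz');s5=dict(tool_pos=d['tool_pos'],tool_rot=d['tool_rot']);im5=cv2.imread('pics/w5.png')[:,:,::-1].copy()
A,B=studs(im5),studs(im);print(s['tool_pos'],A,B)
for a,b in zip(A,B):
    r1,r2=ray('wrist',[a],s5),ray('wrist',[b],s);P,e=tri((r1[0],r1[1][0]),(r2[0],r2[1][0]));print('stud',P.round(4),'gap',e)
r=int(B[:,1].max())
e6=edge(im,400,505,r+8,r+40);print(e6[::6].round(1).tolist())
P=onplane('wrist',e6,2,.185,s);f=np.polyfit(P[:,1],P[:,0],1)
print('edge',f,np.abs(P[:,0]-np.polyval(f,P[:,1])).max(),'yaw',np.degrees(-np.arctan(f[0])),'x at y=-.138',np.polyval(f,-.138))
cv2.imwrite('pics/c6.png',cv2.resize(im[150:300,312:512],(800,600),interpolation=cv2.INTER_CUBIC)[:,:,::-1])
E
```

```text
[ 0.62189449 -0.30252603  0.27837108] [[428.42592593 243.14814815]
 [460.54867257 244.54867257]] [[430.31775701 177.28971963]
 [464.4173913  177.24347826]]
stud [ 0.6269 -0.1546  0.1589] gap 0.0002867064971123649
stud [ 0.6297 -0.1247  0.1588] gap 4.1047215908147374e-05
[[400.0, 192.4], [424.0, 192.5], [448.0, 192.8], [472.0, 192.9], [496.0, 195.1]]
edge [0.1320711  0.65480103] 0.0051018950031636034 yaw -7.523574494834908 x at y=-.138 0.6365752148079281
```

View pics/c6.png

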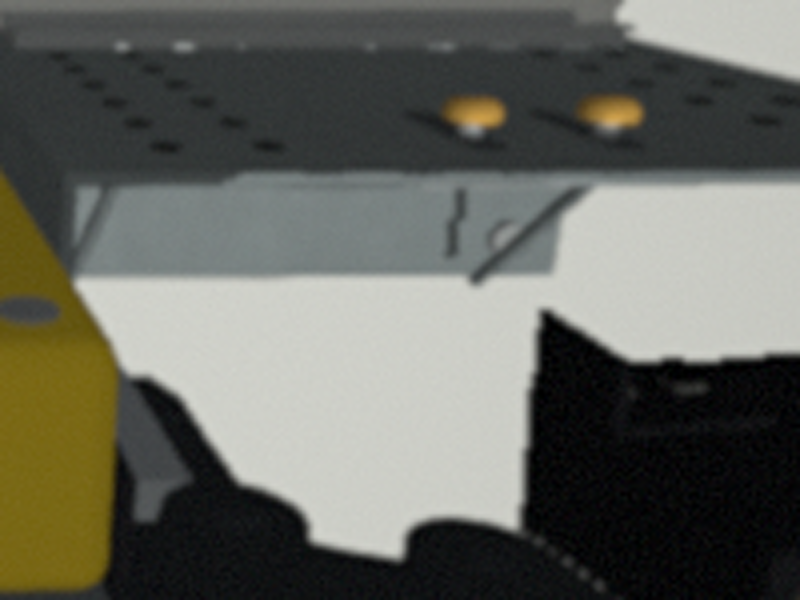

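The triangulated studs are 30.0 mm apart at z≈0.158, with the panel yaw at −5.4°; both match what is given. Moving to the pre-approach pose in front of the panel.

>>> servo_tool([
  [33, 10, 0, 0, 0, 0, 1],
  [30, 40, 0, 0, 0, 0, 1],
  [0, 45, 0, 0, 0, 0, 1],
  [0, 40, 0, 0, 0, 0, 1],
  [0, 28, 20, 0, 0, 0, 1],
])

```text
time_s: 6.75
tool_pos: [0.5753, -0.1324, 0.2627]
tool_rot: [0.149, 3.13, -0.002]
contact_force: [1.1, -0.2, -1.9]
opening: 0.0595
finger_force: 67.4
```

>>> servo_tool([
  [0, 0, 35, 0, 0, 0, 1],
  [0, 0, 35, 0, 0, 0, 1],
  [0, 0, 25, 0, 0, 0, 1],
  [0, 0, 5, 0, 0, 0, 1],
  [0, 0, 0, 0, 0, 0, 1],
])

```text
time_s: 7.25
tool_pos: [0.5746, -0.1344, 0.1581]
tool_rot: [-0.151, -3.137, -0.0]
contact_force: [0.3, 1.2, -2.0]
opening: 0.0596
finger_force: 67.0
```

```bash
cat > pf.py <<'E'
from h import *
y=np.radians(-5.4);n=np.array([np.cos(y),np.sin(y),0]);t=np.array([-np.sin(y),np.cos(y),0])
s=manip.read_state();p=s['tool_pos'];Rm=R.from_rotvec(s['tool_rot']).as_matrix()
print('n %.4f t %.4f z %.4f'%(n@p,t@p,p[2]),'yaw',np.degrees(np.arctan2(-Rm[1,0],-Rm[0,0])).round(2),'zaxis',Rm[:,2].round(4),'F',s['contact_force'].round(1),'Fn',(s['contact_force']@n).round(1),'M',s['torque'].round(2),s['time_s'])
print('to (n.585,t-.0798,z.1554) tool mm',1000*Rm.T@(n*.585-t*.0798+[0,0,.1554]-p))
E
python3 pf.py
```

```text
n 0.5847 t -0.0797 z 0.1581 yaw -5.51 zaxis [-9.e-04  2.e-04 -1.e+00] F [ 0.3  1.2 -2. ] Fn 0.2 M [-0.02 -0.02  0.01] 7.25
to (n.585,t-.0798,z.1554) tool mm [-0.27553961 -0.10834847  2.6544081 ]
```

>>> servo_tool([
  [-6, 0, 2.7, 0, 0, 0, 1],
  [-6, 0, 0, 0, 0, 0, 1],
  [-4, 0, 0, 0, 0, 0, 1],
  [-2, 0, 0, 0, 0, 0, 1],
  [0, 0, 0, 0, 0, 0, 1],
])

```text
time_s: 7.75
tool_pos: [0.5939, -0.136, 0.1556]
tool_rot: [0.15, 3.138, -0.0]
contact_force: [0.2, 0.1, -2.9]
opening: 0.0596
finger_force: 67.2
```

>>> servo_tool([
  [-1, 0, 0, 0, 0, 0, 1],
  [-1, 0, 0, 0, 0, 0, 1],
  [-1, 0, 0, 0, 0, 0, 1],
  [-1, 0, 0, 0, 0, 0, 1],
])

```text
time_s: 8.15
tool_pos: [0.5974, -0.1364, 0.1554]
tool_rot: [-0.15, -3.138, -0.0]
contact_force: [0.1, 0.4, -3.0]
opening: 0.0592
finger_force: 67.2
```

```bash
python3 pf.py
```

```text
n 0.6076 t -0.0795 z 0.1554 yaw -5.48 zaxis [-0.  0. -1.] F [ 0.1  0.4 -3. ] Fn 0.0 M [-0.01 -0.06  0.01] 8.15
to (n.585,t-.0798,z.1554) tool mm [ 2.25901578e+01 -3.01702051e-01 -5.40584829e-03]
```

Nearly at the heads' plane (0.609). Going on in 0.5–1 mm steps.

>>> servo_tool([
  [-0.7, 0, 0, 0, 0, 0, 1],
  [-0.7, 0, 0, 0, 0, 0, 1],
  [-0.7, 0, 0, 0, 0, 0, 1],
])

```text
time_s: 8.45
tool_pos: [0.5995, -0.1366, 0.1554]
tool_rot: [-0.15, -3.138, -0.0]
contact_force: [0.8, -0.2, -3.2]
opening: 0.0593
finger_force: 67.2
```

>>> servo_tool([
  [-0.7, 0, 0, 0, 0, 0, 1],
  [-0.7, 0, 0, 0, 0, 0, 1],
  [-0.7, 0, 0, 0, 0, 0, 1],
])

```text
time_s: 8.75
tool_pos: [0.6016, -0.1368, 0.1554]
tool_rot: [-0.15, -3.138, 0.0]
contact_force: [-1.1, -0.4, -2.7]
opening: 0.0599
finger_force: 67.2
```

>>> servo_tool([
  [-0.7, 0, 0, 0, 0, 0, 1],
  [-0.7, 0, 0, 0, 0, 0, 1],
])

```text
time_s: 8.95
tool_pos: [0.6026, -0.1368, 0.1554]
tool_rot: [-0.15, -3.137, -0.0]
contact_force: [-3.5, 0.7, -1.2]
opening: 0.0597
finger_force: 67.1
```

>>> servo_tool([
  [-0.7, 0, 0, 0, 0, 0, 1],
  [-0.7, 0, 0, 0, 0, 0, 1],
])

```text
time_s: 9.15
tool_pos: [0.6026, -0.1368, 0.1555]
tool_rot: [-0.151, -3.133, -0.001]
contact_force: [-11.6, 2.1, 2.1]
opening: 0.0595
finger_force: 67.2
```

>>> servo_tool([
  [-0.7, 0, 0, 0, 0, 0, 1],
  [-0.7, 0, 0, 0, 0, 0, 1],
])

```text
time_s: 9.35
tool_pos: [0.6026, -0.1368, 0.1555]
tool_rot: [-0.151, -3.13, -0.001]
contact_force: [-18.3, 3.2, 4.2]
opening: 0.0591
finger_force: 67.2
```

Contact at n≈0.613 with an upward force: a dome is probably bearing on a hole's upper rim, so the studs sit higher. Back off, raise 3 mm and feel again.

>>> servo_tool([
  [4, 0, 0, 0, 0, 0, 1],
  [2, 0, -3, 0, 0, 0, 1],
  [0, 0, 0, 0, 0, 0, 1],
  [-1, 0, 0, 0, 0, 0, 1],
  [-1, 0, 0, 0, 0, 0, 1],
])

```text
time_s: 9.85
tool_pos: [0.6015, -0.1367, 0.1578]
tool_rot: [-0.15, -3.137, -0.0]
contact_force: [0.2, -0.0, -3.0]
opening: 0.0591
finger_force: 69.2
```

>>> servo_tool([
  [-0.7, 0, 0, 0, 0, 0, 1],
  [-0.7, 0, 0, 0, 0, 0, 1],
])

```text
time_s: 10.05
tool_pos: [0.6026, -0.1369, 0.1588]
tool_rot: [-0.151, -3.137, -0.0]
contact_force: [-6.9, 0.5, -2.2]
opening: 0.0592
finger_force: 69.0
```

>>> servo_tool([
  [-0.7, 0, 0, 0, 0, 0, 1],
  [-0.7, 0, 0, 0, 0, 0, 1],
])

```text
time_s: 10.25
tool_pos: [0.6027, -0.1368, 0.1589]
tool_rot: [-0.151, -3.133, -0.001]
contact_force: [-13.7, 1.2, 0.1]
opening: 0.0596
finger_force: 69.1
```

>>> servo_tool([
  [-0.7, 0, 0, 0, 0, 0, 1],
  [-0.5, 0, 0, 0, 0, 0, 1],
])

```text
time_s: 10.45
tool_pos: [0.6027, -0.1368, 0.1589]
tool_rot: [-0.151, -3.13, -0.001]
contact_force: [-18.7, 2.9, 2.0]
opening: 0.0593
finger_force: 69.1
```

```bash
python3 pf.py
```

```text
n 0.6129 t -0.0795 z 0.1589 yaw -5.54 zaxis [-0.0075  0.0011 -1.    ] F [-18.7   2.9   2. ] Fn -18.9 M [ 0.41  2.78 -0.47] 10.45
to (n.585,t-.0798,z.1554) tool mm [27.84504241 -0.40347701  3.74584838]
```

>>> servo_tool([
  [1.8, 0, 0, 0, 0, 0, 1],
  [0, 0, 1, 0, 0, 0, 1],
  [0, 0, 1, 0, 0, 0, 1],
  [0, 0, 1, 0, 0, 0, 1],
])

```text
time_s: 10.85
tool_pos: [0.6027, -0.1371, 0.1571]
tool_rot: [-0.151, -3.136, 0.001]
contact_force: [-10.8, 1.0, 3.0]
opening: 0.0595
finger_force: 69.3
```

>>> servo_tool([
  [0, 0, 1, 0, 0, 0, 1],
  [0, 0, 1, 0, 0, 0, 1],
])

```text
time_s: 11.05
tool_pos: [0.6026, -0.1372, 0.1551]
tool_rot: [-0.152, -3.136, 0.001]
contact_force: [-11.0, 0.3, 2.5]
opening: 0.0598
finger_force: 69.3
```

>>> servo_tool([
  [0, 0, 1, 0, 0, 0, 1],
  [0, 0, 1, 0, 0, 0, 1],
])

```text
time_s: 11.25
tool_pos: [0.6026, -0.1373, 0.1531]
tool_rot: [-0.152, -3.136, 0.001]
contact_force: [-10.4, 1.3, 2.4]
opening: 0.0594
finger_force: 69.3
```

>>> servo_tool([
  [0, 0, 1, 0, 0, 0, 1],
  [0, 0, 1, 0, 0, 0, 1],
])

```text
time_s: 11.45
tool_pos: [0.6026, -0.1373, 0.1511]
tool_rot: [-0.152, -3.136, 0.001]
contact_force: [-11.2, 1.0, 2.6]
opening: 0.0591
finger_force: 69.3
```

```bash
python3 pf.py
```

```text
n 0.6129 t -0.0800 z 0.1511 yaw -5.54 zaxis [-2.e-03 -7.e-04 -1.e+00] F [-11.2   1.    2.6] Fn -11.2 M [-0.02  1.74 -0.36] 11.45
to (n.585,t-.0798,z.1554) tool mm [27.88952509  0.10394887 -4.20367381]
```

>>> servo_tool([
  [0, 0, 1, 0, 0, 0, 1],
  [0, 0, 1, 0, 0, 0, 1],
])

```text
time_s: 11.65
tool_pos: [0.6026, -0.1373, 0.1491]
tool_rot: [-0.152, -3.136, 0.001]
contact_force: [-10.1, 0.4, 2.8]
opening: 0.0597
finger_force: 69.3
```

>>> servo_tool([
  [0, 0, 1, 0, 0, 0, 1],
  [0, 0, 1, 0, 0, 0, 1],
])

```text
time_s: 11.85
tool_pos: [0.6026, -0.1373, 0.1473]
tool_rot: [-0.152, -3.136, 0.001]
contact_force: [-11.0, 1.6, 4.8]
opening: 0.0594
finger_force: 69.3
```

>>> servo_tool([
  [0, 0, 1, 0, 0, 0, 1],
  [0, 0, 1, 0, 0, 0, 1],
])

```text
time_s: 12.05
tool_pos: [0.6026, -0.1373, 0.146]
tool_rot: [-0.152, -3.137, 0.001]
contact_force: [-13.7, 2.2, 7.8]
opening: 0.0593
finger_force: 69.4
```

The force is rising as the ramps engage at about 8 mm of travel, so the studs are inside and the first contact was the panel itself. Easing the inward push and going on down.

>>> servo_tool([
  [1, 0, 0.7, 0, 0, 0, 1],
  [0, 0, 1, 0, 0, 0, 1],
])

```text
time_s: 12.25
tool_pos: [0.6027, -0.1372, 0.1449]
tool_rot: [0.151, 3.136, -0.002]
contact_force: [-9.3, 1.8, 8.4]
opening: 0.0597
finger_force: 69.7
```

>>> servo_tool([
  [0, 0, 1, 0, 0, 0, 1],
  [0, 0, 1, 0, 0, 0, 1],
])

```text
time_s: 12.45
tool_pos: [0.6027, -0.1371, 0.1435]
tool_rot: [0.151, 3.136, -0.001]
contact_force: [-9.4, 1.3, 9.5]
opening: 0.0596
finger_force: 69.8
```

>>> servo_tool([
  [0, 0, 1, 0, 0, 0, 1],
  [0, 0, 1, 0, 0, 0, 1],
])

```text
time_s: 12.65
tool_pos: [0.6027, -0.137, 0.1419]
tool_rot: [0.151, 3.136, -0.001]
contact_force: [-10.2, 1.6, 10.6]
opening: 0.0596
finger_force: 69.9
```

```bash
python3 pf.py
```

```text
n 0.6130 t -0.0797 z 0.1419 yaw -5.52 zaxis [ 0.0021 -0.001  -1.    ] F [-10.2   1.6  10.6] Fn -10.3 M [ 0.33  1.9  -0.4 ] 12.65
to (n.585,t-.0798,z.1554) tool mm [ 27.9199406   -0.21724221 -13.53248671]
```

>>> servo_tool([
  [0, 0, 1, 0, 0, 0, 1],
  [0, 0, 1, 0, 0, 0, 1],
])

```text
time_s: 12.85
tool_pos: [0.6028, -0.137, 0.1407]
tool_rot: [0.151, 3.135, -0.001]
contact_force: [-11.8, 2.4, 12.7]
opening: 0.0595
finger_force: 70.3
```

>>> servo_tool([
  [0, 0, 1, 0, 0, 0, 1],
  [0, 0, 1, 0, 0, 0, 1],
])

```text
time_s: 13.05
tool_pos: [0.6028, -0.137, 0.1389]
tool_rot: [0.152, 3.135, -0.002]
contact_force: [-12.5, 2.9, 16.2]
opening: 0.0598
finger_force: 70.2
```

>>> servo_tool([
  [0, 0, 1, 0, 0, 0, 1],
  [0, 0, 1, 0, 0, 0, 1],
])

```text
time_s: 13.25
tool_pos: [0.6028, -0.1371, 0.1387]
tool_rot: [0.152, 3.134, -0.002]
contact_force: [-15.7, 3.7, 23.5]
opening: 0.0595
finger_force: 70.7
```

>>> servo_tool([
  [0.8, 0, 1, 0, 0, 0, 1],
  [0, 0, 0.5, 0, 0, 0, 1],
  [0, 0, 0, 0, 0, 0, 1],
])

```text
time_s: 13.55
tool_pos: [0.6028, -0.1371, 0.1387]
tool_rot: [0.151, 3.131, -0.003]
contact_force: [-13.0, 4.1, 22.8]
opening: 0.0596
finger_force: 71.2
```

```bash
python3 pf.py
```

```text
n 0.6130 t -0.0797 z 0.1387 yaw -5.53 zaxis [ 0.0069 -0.0022 -1.    ] F [-13.    4.1  22.8] Fn -13.4 M [ 0.6   2.51 -0.55] 13.55
to (n.585,t-.0798,z.1554) tool mm [ 27.91339983  -0.16909866 -16.94589969]
```

It is hard against the stop at z=0.1387, so the studs are at 0.156, which matches the camera. Relax and release.

>>> servo_tool([
  [0.8, 0, -0.7, 0, 0, 0, 1],
  [0, 0, -0.3, 0, 0, 0, 1],
  [0, 0, 0, 0, 0, 0, 1],
])

```text
time_s: 13.85
tool_pos: [0.6027, -0.1371, 0.1386]
tool_rot: [0.151, 3.13, -0.003]
contact_force: [-7.0, 2.5, 19.4]
opening: 0.0593
finger_force: 70.6
```

```bash
python3 pf.py
```

```text
n 0.6129 t -0.0798 z 0.1386 yaw -5.52 zaxis [ 0.0078 -0.0023 -1.    ] F [-7.   2.5 19.4] Fn -7.2 M [ 0.5   1.7  -0.49] 13.85
to (n.585,t-.0798,z.1554) tool mm [ 27.75250345  -0.12791015 -17.04159398]
```

>>> servo_tool([
  [0.5, 0, -0.8, 0, 0, 0, 1],
  [0, 0, -0.7, 0, 0, 0, 1],
  [0, 0, 0, 0, 0, 0, 1],
], grip_force=30)

```text
time_s: 14.15
tool_pos: [0.6026, -0.1371, 0.1386]
tool_rot: [0.151, 3.13, -0.003]
contact_force: [-3.7, 1.8, 12.2]
opening: 0.0594
finger_force: 70.2
```

>>> servo_tool([
  [0, 0, 0, 0, 0, 0, 0.1],
  [0, 0, 0, 0, 0, 0, -0.4],
  [0, 0, 0, 0, 0, 0, -0.8],
  [0, 0, 0, 0, 0, 0, -1],
  [0, 0, 0, 0, 0, 0, -1],
])

```text
time_s: 14.65
tool_pos: [0.6012, -0.1368, 0.133]
tool_rot: [0.15, 3.137, -0.0]
contact_force: [-1.0, -0.1, -0.4]
opening: 0.0852
finger_force: 0.0
```

```bash
python3 pf.py
python3 - <<'E'
from h import *
s,im=snap('wrist','w7');print(s['opening'])
E
```

```text
n 0.6114 t -0.0796 z 0.1330 yaw -5.48 zaxis [ 1.e-03 -2.e-04 -1.e+00] F [-1.  -0.1 -0.4] Fn -1.0 M [-0.01  0.05  0.04] 14.65
to (n.585,t-.0798,z.1554) tool mm [ 26.396958    -0.25685862 -22.37818925]
0.08516384478411686
```

View pics/w7.png

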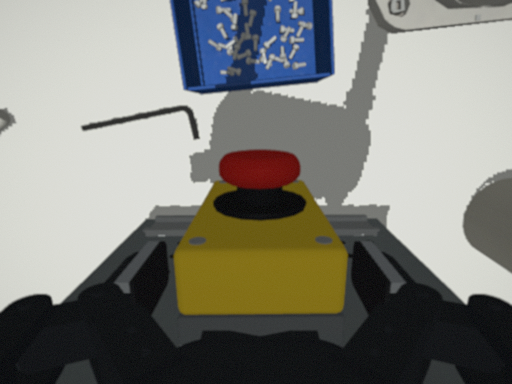

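Fingers are open with a clear gap on both sides, and the box stays hanging on the panel. Retract upward and check.

>>> servo_tool([
  [0, 0, -15, 0, 0, 0, -1],
  [0, 0, -30, 0, 0, 0, -1],
  [0, 0, -40, 0, 0, 0, -1],
  [0, 0, -40, 0, 0, 0, -1],
  [20, 0, -20, 0, 0, 0, -1],
])

```text
time_s: 15.2
tool_pos: [0.5822, -0.135, 0.2823]
tool_rot: [0.149, 3.133, -0.002]
contact_force: [0.2, 1.0, -0.2]
opening: 0.0852
finger_force: 0.0
```

>>> servo_tool([
  [0, 35, 0, 0, 0, 0, -1],
  [0, 45, 0, 0, 0, 0, -1],
  [0, 40, 0, 0, 0, 0, -1],
  [0, 0, 0, 0, 0, 0, -1],
  [0, 0, 0, 0, 0, 0, -1],
])

```text
time_s: 15.7
tool_pos: [0.5925, -0.0146, 0.2786]
tool_rot: [0.147, 3.137, -0.001]
contact_force: [-0.2, -0.5, 0.4]
opening: 0.0854
finger_force: 0.0
```

Run:
```python
from h import *
s,im=snap('wrist','w8');_,b=snap('scene','sc8');print(s['tool_pos'],s['time_s'])
y=np.radians(-5.4);n=np.array([np.cos(y),np.sin(y),0]);t=np.array([-np.sin(y),np.cos(y),0])
# expected box back-top corners with box home: z top=.0752+.106
c=n*.6468+t*-.0797
for nm in('wrist','scene'):
    q=[c+t*w+[0,0,.181] for w in(.03,-.03)]+[c+t*w-n*.056+[0,0,.181] for w in(-.03,.03)]
    p=proj(nm,q,s);print(nm,p.round(0).tolist())
    I=im if nm=='wrist' else b; cv2.polylines(I,[p.round().astype(np.int32)],True,(0,255,0),1)
b=cv2.resize(b[100:250,200:400],(400,300),interpolation=cv2.INTER_CUBIC)
cv2.imwrite('pics/c8.png',np.hstack([cv2.resize(im,(400,300),interpolation=cv2.INTER_AREA),b])[:,:,::-1])
```

```text
[ 0.59248555 -0.01459447  0.27862584] 15.7
wrist [[154.0, 256.0], [84.0, 256.0], [74.0, 193.0], [148.0, 193.0]]
scene [[250.0, 158.0], [268.0, 161.0], [265.0, 175.0], [247.0, 172.0]]
```

View pics/c8.png

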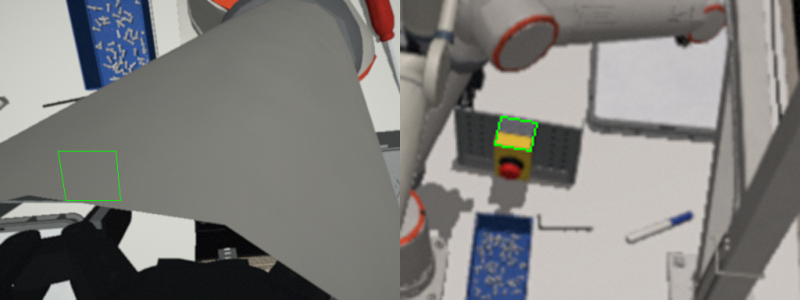

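The scene view shows the box hanging upright flush on the panel, its top outline matching the predicted fully-home outline. Bin and tools are where they were and the arm is clear.

```bash
python3 -c "
from workcell import manip
print(manip.hand_in())"
```

```text
the job is handed in; nothing more can be done
None
```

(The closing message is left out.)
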